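# Offer a mechanical stage up to an inverted microscope

## Robot

A 7-joint arm with a two-finger parallel gripper is mounted at the origin on the work surface. World frame = base frame: x ahead of the robot, y to its left, z up, the work surface at z = 0. Lengths are in m, angles in rad, forces in N, time in s.
With the tool pointing down it reaches from about 0.425 to 0.875 m from the base axis. Payload 9.9 kg.
Tool frame: the origin (TCP) lies at the very end of the fingers, on their centre line; the grasp point (between the pads) lies 19 mm behind it (ctrl.grasp_offset is the distance from the TCP to the grasp point, in m); z points along the fingers, y is the line along which they close (so a half turn about z gives the same grasp; the last joint's range is limited). The gripper opens to 85 mm and grips with 20 to 120 N. Pads are 22 mm wide; open, the fingers measure 114 mm over their backs; the gripper's body (76 mm by 85 mm) begins 54 mm behind the grasp point. The pads swing forward as they close: fully open they stand 13 mm farther back than shut.
Start: joints at [-0.084, 0.576, 0.025, 1.437, -0.015, 1.129, -0.057], TCP at [0.675, 0, 0.231] pointing down, gripper open.
Joint ranges: [-2.76, 2.76], [-0.34, 2.15], [-1.52, 1.57], [0.19, 2.46], [-1.09, 4.23], [0.17, 1.99], [-2.82, 2.82]. Speed limits (rad/s): [2.22, 2.22, 3.01, 3.01, 3.14, 3.14, 3.14].

## Interface

Orientations are given as a rotation vector (axis times angle).
In Python, from cell import ctrl gives the robot as it stands.
- The arm moves only by the tool send_rows, never from a script. Its argument "motion" is a list of rows, each an object with "translation": the shift along the tool's x, y, z in m, a list of three; "spin": the turn about the tool's z in degrees; "fingers": the finger opening in m, from 0 to 0.0854. In form: [{"translation": [x, y, z], "spin": spin, "fingers": fingers}, ...]. A call has 1 to 12 rows; each row shifts and turns the commanded pose from where the row before left it, along the tool's axes as they then stand; what a row does not reach is not made up. A row lasts 1/8 s, in which the tool goes at most 62.5 mm and 10.7 degrees, less where a joint would pass 70% of its speed; a pose out of reach is approached as far as the arm can. A call with a gripper value outside its range is refused whole. The fingers move at their own pace and stop on an object; "squeeze" is the grip in N (left out, the last holds). Time passes only in rows, so rows that do not move let the fingers close. It gives the time, the measured TCP pose, the force, the opening and the grip force at its end, in the units of the state.
- ctrl.read_state(): the state, without advancing time (a new reading comes with each control period).
- ctrl.capture(name): name is "scene" or "side" or "wrist"; returns a dict with "pixels" (480x640x3 uint8, red, green, blue), "mtx" (3x3 intrinsics, pixels), "camera_from_world" (4x4, takes a point from world to camera coordinates). Camera axes: x right, y up, looking along -z (the intrinsics and any distortion apply to the point x, -y, -z); pixel columns grow to the right and rows downward; lengths in m; the calibration is good to about 2 mm. A picture is of the moment at which its call begins. There is no depth.
- ctrl.hand_in(): hands the job in; it is judged then, once.
The state is a dict: "clock": time; "qpos": joint angles; "dq": joint speeds; "tau": joint torques, N m; "eef_pos": TCP position; "tool_rot": TCP orientation; "contact_force": force on the tool from outside, world axes, zero at the start; "moment": the same for the moment, N m; "grip_width": finger opening in m; "gripper_force": force on a finger pad.
Only numpy, scipy, OpenCV 4.12 (cv2) and the standard library are available. Lean on these libraries where they do the work, as an engineer would, in place of code of your own. Each camera call takes 0.05 s, during which the arm holds its last target. There are 200 camera calls.

## Task

Pick the mechanical stage (the black rail with the grey drive housing and knobs at one end) out of the accessory tray by its balance point, and carry it level to the microscope. Finish while holding it there: level, still and about a centimetre above the two brass screws that stick up at the edge of the microscope's stage, each threaded hole of the rail over its screw and the drive housing towards the eyepieces, so that a colleague can run the screws up into it. Do not touch the microscope with anything, and leave the other things in the tray and on the bench where they are.

Things in the scene. Friction and masses are not known exactly. Their poses are not given: they have to be found in the camera images.
- slide_guide: Mechanical stage, about 0.5 to 0.75 kg, flat on the tray's floor. Straight black rail 230 long (x), 20 wide, 18 high, bare from x -43 to +60. Origin: centre of the rail's underside; x towards the drive end, z up. Mounted, its x lies along the microscope's +y (drive end to the eyepieces) and its y along the microscope's -x (arm over the stage plate).
- drive_housing (a point): centre of the top of the heavy grey cast drive housing (x 60 to 96, y -15 to +27 of slide_guide, 34 high). An upright knob on it, 27 diameter, reaches 60 above the rail's underside; a side knob reaches y +46.
- carriage (a point): top centre of the locked grey carriage on the rail (x -77 to -43; with its lock screw 34 high). From it a thin steel arm and fork, 2 to 6 above the floor, reach out on the -y side to y -84, covering x -75 to +3.
- balance (a point): balance point of the mechanical stage: on the middle line of the bare rail, 36 mm from its centre towards the drive end, 9 above the rail's underside
- hole_drive (a point): threaded hole at the drive end: centre of its mouth on the rail's underside (x +105, y 0 of slide_guide); a brass-rimmed dark dot marks it on the rail's top, 18 higher
- hole_tail (a point): the same hole at the other end (x -105, y 0 of slide_guide), also marked on the rail's top
- microscope: Inverted microscope, ivory, lamp column taken off; fixed. Origin on the bench under the middle of the stage; +y to the eyepieces, -x to the robot's side. Black stage plate 220 (x) by 240 (y), top 185 above the bench. The binocular head rises from y +100, z 170, to y +350, z 340, within 55 of x 0. Only the two screws stand above the plate.
- screw_front (a point): tip of the brass screw nearer the eyepieces; screws are 8 in diameter and stand 8 proud of the stage plate, at x -92, y +105 in the microscope's frame; tip 193 above the bench. The hole at the drive end belongs over this one.
- screw_rear (a point): tip of the other brass screw, at x -92, y -105 in the microscope's frame, same height
- tray: White accessory tray 360 (x) by 320 (y), walls 40 high and 5 thick, inner floor 5 above the bench; fixed. Origin at the centre of its underside. The mechanical stage lies across its middle, its rail along the tray's y within about 0.6 rad, drive end towards +y.
- objective: steel objective lens standing in the tray's far strip, 27 diameter, 44 high; origin under its centre
- eyepiece: black spare eyepiece standing in the tray's far strip, 33 diameter, 48 high; origin under its centre
- dish_adapter: aluminium ring lying in the tray's far strip, 40 diameter, 8 high; origin under its centre
- filter: blue round filter lying in the tray's far strip, 33 diameter, 7 high; origin under its centre
- phase_slider: black phase slider lying along the tray's near wall, 24 by 120 by 7; origin under its centre
- lens_cleaner: small white bottle with a blue cap standing on the bench beyond the tray, 44 diameter, 110 high; origin under its centre
- dishes: stack of three petri dishes on the bench beyond the tray, 63 diameter, 45 high; origin under its centre
Mind the look-alikes: they are no part of the job. What is meant by the slide_guide is not turquoise, and is the larger of those in its own colour.

How it is judged:
By the outcome, as a careful person would: the job done as asked, in the order asked, and still so for the second after the job is handed in, while the arm keeps its last pose, push and grip.
It also fails if it takes over 42 s, if anything falls off the work surface, if the arm or the gripper's body presses on something with over 40 N, if the wrist force passes 120 N, or if a joint passes its speed limit or range.

## Working session

There is one attempt and no reset: what is moved stays moved. The work goes in short steps, Python scripts to look and compute and a tool call to move; the robot and the scene stay as the last step left them, time stands still between calls to the robot, and variables do not carry over. Pictures are saved under pics/ and viewed, at most 10 in all, crops included, and the job is handed in when it is done.

Besides the shell and the picture viewer there is one more tool, called after "Call:" as name(argument=value, ...), one argument or row to a line, values as JSON. send_rows: Moves the arm, as the interface text tells. Its arguments: {"type":"object","properties":{"motion":{"type":"array"},"squeeze":{"type":"number"}},"required":["motion"]}

```bash
mkdir -p pics; ls
cat > h.py <<'E'
import numpy as np, cv2
from cell import ctrl
def cap(n):
    c=ctrl.capture(n); return c["pixels"],np.array(c["mtx"]),np.array(c["camera_from_world"])
def ray(px,K,T):
    u,v=px; d=np.linalg.inv(K)@[u,v,1.]; d=d*[1,-1,-1]
    R,t=T[:3,:3],T[:3,3]; return -R.T@t, R.T@d
def plane(px,K,T,z):
    o,d=ray(px,K,T); return o+d*(z-o[2])/d[2]
def proj(p,K,T):
    c=T[:3,:3]@np.asarray(p,float)+T[:3,3]; c=c*[1,-1,-1]; q=K@c; return q[:2]/q[2]
def tri(obs):
    A=np.zeros((3,3));b=np.zeros(3);L=[]
    for px,K,T in obs:
        o,d=ray(px,K,T); d=d/np.linalg.norm(d); P=np.eye(3)-np.outer(d,d);A+=P;b+=P@o;L.append((o,P))
    x=np.linalg.solve(A,b); return x,max(np.linalg.norm(P@(x-o)) for o,P in L)
E
python3 - <<'E'
from h import *
import pickle
print(ctrl.read_state())
D={}
for n in("scene","side","wrist"):
    D[n]=cap(n); cv2.imwrite(f"pics/{n}0.png",D[n][0][:,:,::-1]); print(n,D[n][1].tolist(),np.round(D[n][2],3).tolist())
pickle.dump(D,open("d0.pkl","wb"))
E
```

```text
pics
{'clock': 0.0, 'qpos': array([-0.0838156 ,  0.57652763,  0.02484175,  1.43793354, -0.0149966 ,
        1.12898549, -0.05651462]), 'dq': array([-7.56851262e-05,  9.56178577e-05, -1.04143006e-03, -9.30860309e-05,
       -6.04176229e-05, -5.21849721e-05,  1.80189500e-04]), 'tau': array([ 1.10782021e-03, -7.65753937e+01,  2.25157209e+00, -2.85965914e+01,
        1.54639565e-02,  1.25475466e-02,  7.09064329e-05]), 'eef_pos': array([6.74538253e-01, 1.57422248e-05, 2.30436603e-01]), 'tool_rot': array([-2.22060975e+00, -2.22069447e+00,  1.95003187e-03]), 'contact_force': array([-0.85099637,  0.07384886, -0.32943497]), 'moment': array([0.00041983, 0.02317722, 0.03136128]), 'gripper_force': 0.0, 'grip_width': 0.08521591535525186}
scene [[551.1333601441356, 0.0, 321.9478749298886], [0.0, 551.1333601441356, 241.87938114199625], [0.0, 0.0, 1.0]] [[0.214, 0.977, -0.003, -0.086], [-0.731, 0.162, 0.663, 0.271], [0.648, -0.139, 0.749, -1.626], [0.0, 0.0, 0.0, 1.0]]
side [[439.9722679653165, 0.0, 311.640515253384], [0.0, 439.9722679653165, 232.90026135304322], [0.0, 0.0, 1.0]] [[0.932, -0.361, 0.014, -0.451], [0.21, 0.574, 0.792, -0.202], [-0.294, -0.735, 0.611, -0.843], [0.0, 0.0, 0.0, 1.0]]
wrist [[397.8856414598125, 0.0, 320.96340116883493], [0.0, 397.8856414598125, 230.95444288642577], [0.0, 0.0, 1.0]] [[1.0, -0.0, -0.002, -0.673], [-0.001, 0.957, -0.289, 0.038], [0.002, 0.289, 0.957, -0.38], [0.0, 0.0, 0.0, 1.0]]
```

View pics/scene0.png

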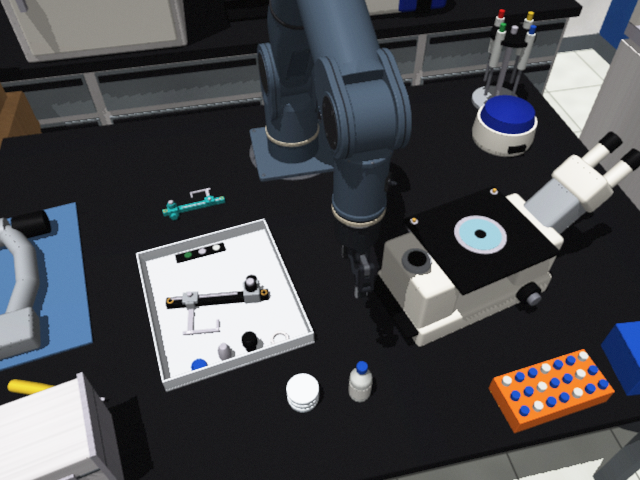

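View pics/side0.png

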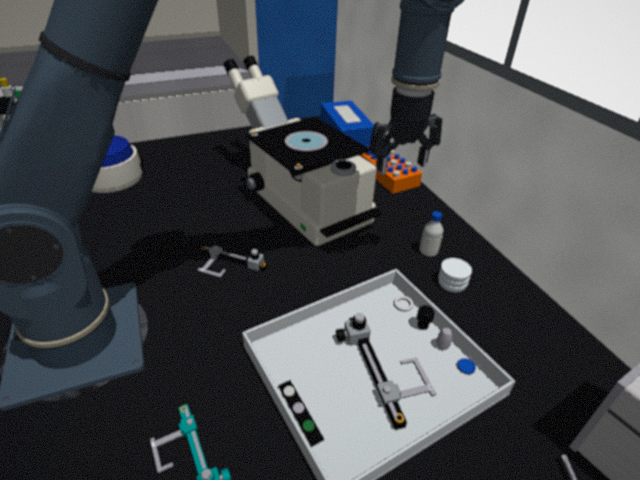

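View pics/wrist0.png

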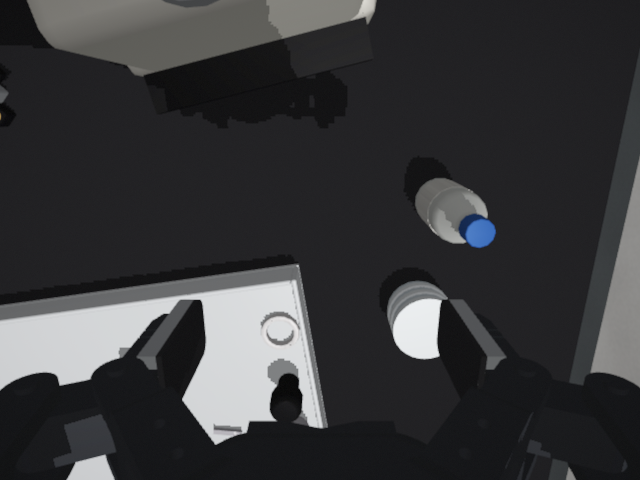

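Scene: the black stage with grey housing lies in the tray at (218,298), with its drive end at (255,290). Microscope screws are at (414,221) and (494,191). Side view: the rail runs from (402,419) to (355,330). The wrist view does not show the rail.

Look-alikes: turquoise stage at scene (193,205) / side (200,450); a small black stage on the bench at side (240,258). I choose the larger black one in the tray, and check it in a close crop.

Run:
```python
from h import *
import pickle
D=pickle.load(open("d0.pkl","rb"))
for n in("scene","side"):
    im,K,T=D[n]; hsv=cv2.cvtColor(im,cv2.COLOR_RGB2HSV)
    m=cv2.inRange(hsv,(10,110,90),(28,255,255))
    k,l,s,c=cv2.connectedComponentsWithStats(m)
    for i in range(1,k):
        if 2<s[i,4]<400: print(n,s[i,4],np.round(c[i],1),"z.193",np.round(plane(c[i],K,T,.193)[:2],3),"z.023",np.round(plane(c[i],K,T,.023)[:2],3))
a=cv2.resize(D["scene"][0][255:345,150:310],None,fx=5,fy=5,interpolation=cv2.INTER_CUBIC)[:300]
b=cv2.resize(D["side"][0][300:440,310:450],None,fx=2.1,fy=2.1,interpolation=cv2.INTER_CUBIC)
c=cv2.resize(D["scene"][0][175:235,400:510],None,fx=4,fy=4,interpolation=cv2.INTER_CUBIC)
o=np.zeros((600,800,3),np.uint8); o[:300,:]=a; o[300:594,:294]=b; o[300:540,310:750]=c
cv2.imwrite("pics/crop.png",o[:,:,::-1])
```

```text
scene 49 [529.9  15. ] z.193 [-0.265  0.83 ] z.023 [-0.575  1.034]
scene 12 [494.1 189.3] z.193 [0.47  0.378] z.023 [0.309 0.492]
scene 12 [413.8 219.2] z.193 [0.519 0.174] z.023 [0.368 0.247]
scene 27 [263.5 292.1] z.193 [ 0.64  -0.165] z.023 [ 0.513 -0.161]
scene 23 [169.3 301. ] z.193 [ 0.622 -0.34 ] z.023 [ 0.491 -0.371]
side 57 [ 3.6 81.7] z.193 [-0.186  0.993] z.023 [-0.326  1.57 ]
side 3 [254.3 132.3] z.193 [0.464 0.366] z.023 [0.551 0.726]
side 65 [368.8 158.4] z.193 [0.678 0.141] z.023 [0.84  0.422]
side 9 [392.4 157.2] z.193 [0.733 0.127] z.023 [0.914 0.403]
side 6 [397.5 161. ] z.193 [0.735 0.107] z.023 [0.916 0.376]
side 11 [298.2 164.5] z.193 [0.513 0.169] z.023 [0.617 0.46 ]
side 6 [389.5 163. ] z.193 [0.713 0.105] z.023 [0.886 0.373]
side 13 [394.8 168. ] z.193 [0.713 0.08 ] z.023 [0.886 0.34 ]
side 8 [404.1 165.1] z.193 [0.74  0.085] z.023 [0.922 0.346]
side 12 [263.4 263.5] z.193 [ 0.344 -0.129] z.023 [0.39  0.058]
side 54 [399.9 418.1] z.193 [ 0.419 -0.448] z.023 [ 0.489 -0.372]
```

View pics/crop.png

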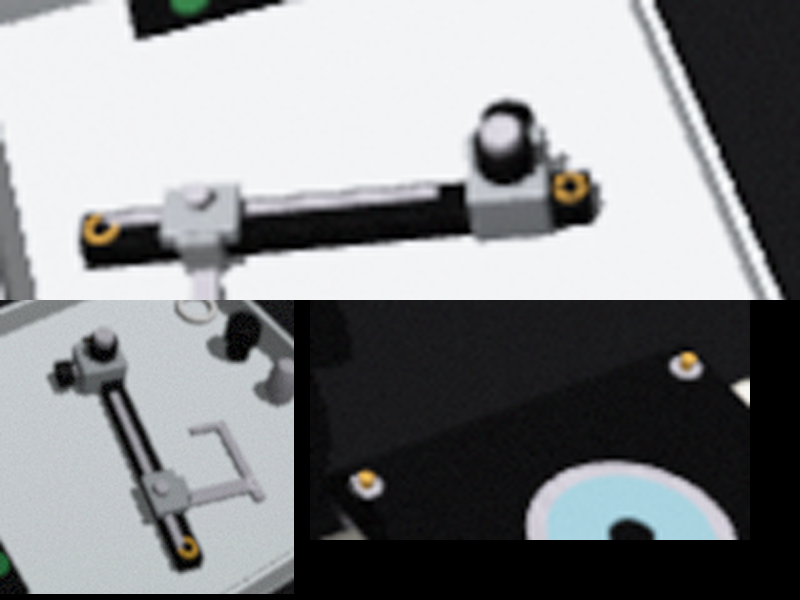

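The crop confirms it: large black rail in the tray with a grey housing, with hole marks at scene (264,292) and (169.5,301), 0.211 m apart as it should be. The screws, at scene (414,219) and (494,189), are 0.210 m apart. The arm is over +x, as described. I'll look at the screws with the wrist camera first.

Call:
send_rows(
  motion=[
    {"translation": [0.0, 0, -0.05], "spin": 0, "fingers": 0.05},
    {"translation": [0.05, -0.03, -0.02], "spin": 0, "fingers": 0.05},
    {"translation": [0.05, -0.04, 0], "spin": 0, "fingers": 0.05},
    {"translation": [0.05, -0.04, 0], "spin": 0, "fingers": 0.05},
    {"translation": [0.05, -0.04, 0], "spin": 0, "fingers": 0.05},
    {"translation": [0.05, -0.03, 0], "spin": 0, "fingers": 0.05},
    {"translation": [0.0, 0, 0], "spin": 0, "fingers": 0.05},
    {"translation": [0, 0, 0], "spin": 0, "fingers": 0.05},
  ],
)

```text
clock: 1.15
eef_pos: [0.498, 0.2461, 0.3012]
tool_rot: [2.221, 2.221, -0.001]
contact_force: [0.9, -0.7, 0.1]
grip_width: 0.0502
gripper_force: 0.0
```

Run:
```python
from h import *
import pickle
d=cap("wrist");pickle.dump(d,open("w1.pkl","wb"));cv2.imwrite("pics/w1.png",d[0][:,:,::-1])
print(ctrl.read_state()["eef_pos"])
for p in [(.4675,.375,.193),(.516,.1715,.193)]: print(proj(p,*d[1:]))
```

```text
[0.49842132 0.24534373 0.301157  ]
[268.27886811   7.64134668]
[347.21866787 327.41803015]
```

Call:
send_rows(
  motion=[
    {"translation": [0.03, 0.02, 0], "spin": 0, "fingers": 0.05},
    {"translation": [0.03, 0.02, 0], "spin": 0, "fingers": 0.05},
    {"translation": [0, 0, 0], "spin": 0, "fingers": 0.05},
    {"translation": [0, 0, 0], "spin": 0, "fingers": 0.05},
  ],
)

```text
clock: 1.7
eef_pos: [0.5384, 0.3046, 0.3009]
tool_rot: [2.224, 2.219, -0.002]
contact_force: [-0.4, -0.7, -0.6]
grip_width: 0.0497
gripper_force: 0.0
```

Run:
```python
from h import *
import pickle
d=cap("wrist");pickle.dump(d,open("w2.pkl","wb"))
print(ctrl.read_state()["eef_pos"])
for n in("w1","w2"):
    im,K,T=pickle.load(open(n+".pkl","rb"))
    m=cv2.inRange(cv2.cvtColor(im,cv2.COLOR_RGB2HSV),(10,110,90),(28,255,255))
    k,l,s,c=cv2.connectedComponentsWithStats(m)
    for i in range(1,k):
        if s[i,4]>8: print(n,s[i],np.round(c[i],1),np.round(plane(c[i],K,T,.193),4))
```

```text
[0.53824123 0.30457066 0.30116317]
w1 [261   0  13  10 109] [267.4   4. ] [0.4671 0.3769 0.193 ]
w1 [ 626   16   14  164 1477] [634.  117.7] [0.6875 0.3153 0.193 ]
w1 [121 238   9  11  53] [124.2 243.4] [0.3661 0.2346 0.193 ]
w1 [341 316  10  12  91] [345.6 321.4] [0.5147 0.1763 0.193 ]
w2 [ 575   14   65  223 9968] [607.9 127.9] [0.713  0.3673 0.193 ]
w2 [197 103  15  13 144] [204.  109.1] [0.4672 0.3789 0.193 ]
w2 [ 94 286   9  10  47] [ 97.4 290.6] [0.383  0.2591 0.193 ]
w2 [288 384   9  15 109] [291.5 390.8] [0.5152 0.1765 0.193 ]
```

View pics/w1.png

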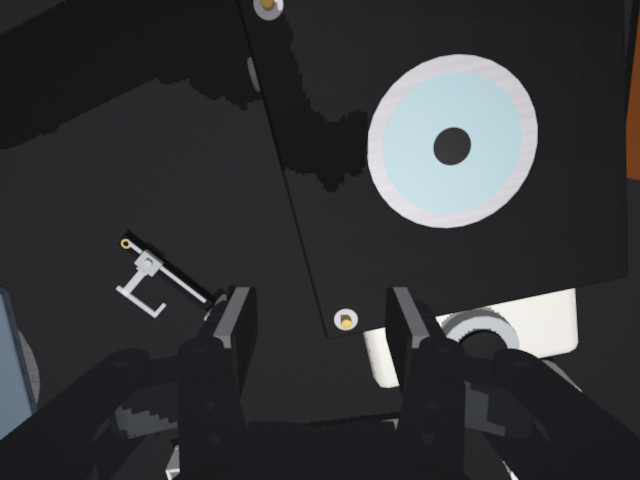

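Wrist view 1 shows the front screw at (267,4), the rear screw at (346,321), and the small black decoy at (150,263). Next, the tray.

Call:
send_rows(
  motion=[
    {"translation": [-0.056, -0.004, 0], "spin": 0, "fingers": 0.05},
    {"translation": [-0.056, -0.004, 0], "spin": 0, "fingers": 0.05},
    {"translation": [-0.056, -0.004, 0], "spin": 0, "fingers": 0.05},
    {"translation": [-0.056, -0.004, 0], "spin": 0, "fingers": 0.05},
    {"translation": [-0.056, -0.004, 0], "spin": 0, "fingers": 0.05},
    {"translation": [-0.056, -0.004, 0], "spin": 0, "fingers": 0.05},
    {"translation": [-0.056, -0.004, 0], "spin": 0, "fingers": 0.05},
    {"translation": [-0.056, -0.004, 0], "spin": 0, "fingers": 0.05},
    {"translation": [-0.056, -0.004, 0], "spin": 0, "fingers": 0.05},
    {"translation": [0, 0, 0], "spin": 0, "fingers": 0.05},
    {"translation": [0, 0, 0], "spin": 0, "fingers": 0.05},
  ],
)

```text
clock: 3.12
eef_pos: [0.5012, -0.1977, 0.3015]
tool_rot: [-2.223, -2.22, -0.001]
contact_force: [-0.1, 0.8, 0.3]
grip_width: 0.0502
gripper_force: 0.0
```

Run:
```python
from h import *
import pickle
d=cap("wrist");pickle.dump(d,open("w3.pkl","wb"));print(ctrl.read_state()["eef_pos"])
```

```text
[ 0.50158349 -0.19679286  0.30146187]
```

Call:
send_rows(
  motion=[
    {"translation": [-0.04, 0.0, 0.01], "spin": 0, "fingers": 0.05},
    {"translation": [-0.04, 0.0, 0.01], "spin": 0, "fingers": 0.05},
    {"translation": [0, 0, 0], "spin": 0, "fingers": 0.05},
    {"translation": [0, 0, 0], "spin": 0, "fingers": 0.05},
  ],
)

```text
clock: 3.68
eef_pos: [0.5023, -0.2759, 0.2813]
tool_rot: [-2.219, -2.223, -0.001]
contact_force: [1.0, 0.4, 0.9]
grip_width: 0.0501
gripper_force: 0.0
```

Run:
```python
from h import *
import pickle
d=cap("wrist");pickle.dump(d,open("w4.pkl","wb"));cv2.imwrite("pics/w4.png",d[0][:,:,::-1])
print(ctrl.read_state()["eef_pos"])
W={n:pickle.load(open(n+".pkl","rb")) for n in("w1","w2","w3","w4")}
D=pickle.load(open("d0.pkl","rb"));W.update(scene=D["scene"],side=D["side"])
for n in("w3","w4"):
    im,K,T=W[n]
    m=cv2.inRange(cv2.cvtColor(im,cv2.COLOR_RGB2HSV),(10,90,70),(28,255,255))
    k,l,s,c=cv2.connectedComponentsWithStats(m)
    for i in range(1,k):
        if s[i,4]>8:
            hull=cv2.convexHull(np.argwhere(l==i)[:,::-1].astype(np.float32)); M=cv2.moments(hull); 
            print(n,s[i],np.round(c[i],1),np.round([M["m10"]/M["m00"],M["m01"]/M["m00"]],1),np.round(plane(c[i],K,T,.023),4))
def T(name,o):
    for sel in [list(o),[k for k in o if k[0]=='w'],[k for k in o if k[0]=='s']]:
        if len(sel)>1: 
            x,r=tri([(o[k],*W[k][1:]) for k in sel]); print(name,sel,np.round(x,4),"res",round(r,4))
T("front",dict(w2=(204,109.1),scene=(494.1,189.3),side=(254.3,132.3)))
T("rear",dict(w1=(345.6,321.4),w2=(291.5,390.8),scene=(413.8,219.2),side=(298.2,164.5)))
T("tail",dict(scene=(169.5,301),side=(401,418.3)))
```

```text
[ 0.50242903 -0.27574327  0.28149305]
w3 [324 140  15  16 153] [331.  147.3] [330.9 147.5] [ 0.5109 -0.1606  0.023 ]
w3 [ 19 203   9   8  15] [ 22.1 205.4] [ 22.4 206.1] [ 0.1756 -0.2221  0.023 ]
w3 [305 321  14  12  78] [312.3 327.5] [311.8 326.9] [ 0.4898 -0.372   0.023 ]
w4 [323  56  17  18 195] [331.2  64.3] [331.1  64.4] [ 0.5109 -0.1607  0.023 ]
w4 [302 266  15  14 104] [310.  273.2] [309.4 272.7] [ 0.4898 -0.3718  0.023 ]
w4 [ 39 270   3   6  11] [ 40.1 272.4] [ 39.9 272.4] [ 0.1958 -0.3713  0.023 ]
front ['w2', 'scene', 'side'] [0.4665 0.3795 0.1883] res 0.0017
front ['scene', 'side'] [0.4668 0.3805 0.1878] res 0.0015
rear ['w1', 'w2', 'scene', 'side'] [0.5153 0.1748 0.1898] res 0.0011
rear ['w1', 'w2'] [0.515  0.1753 0.1914] res 0.0001
rear ['scene', 'side'] [0.5155 0.1758 0.1889] res 0.0
tail ['scene', 'side'] [ 0.4911 -0.3715  0.0217] res 0.0009
tail ['scene', 'side'] [ 0.4911 -0.3715  0.0217] res 0.0009
```

View pics/w4.png

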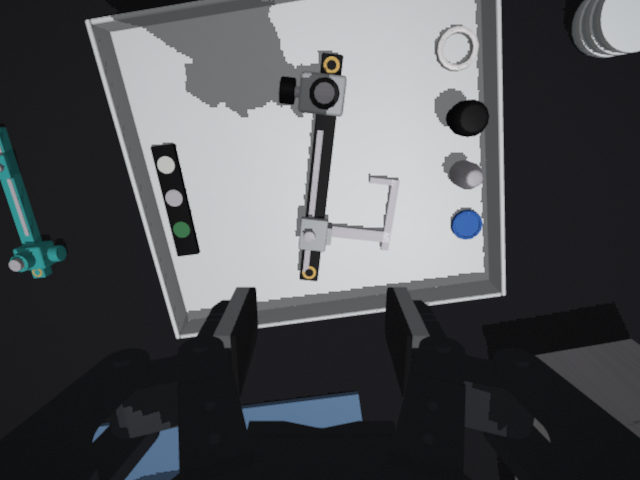

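Wrist view 4 shows the drive ring at (331,64), the tail ring at (310,273), and the fork to the right. Both views agree on the rail points at z 0.023. Balance point ≈ (0.5045, -0.230), yaw 84.3°. The jaws need to go +46 mm in x, +2 mm in y, spin +5.7°.

Call:
send_rows(
  motion=[
    {"translation": [0.046, 0.002, 0], "spin": 0, "fingers": 0.05},
    {"translation": [0, 0, 0.04], "spin": 5.7, "fingers": 0.05},
    {"translation": [0, 0, 0.05], "spin": 0, "fingers": 0.05},
    {"translation": [0, 0, 0.05], "spin": 0, "fingers": 0.05},
    {"translation": [0, 0, 0.05], "spin": 0, "fingers": 0.05},
    {"translation": [0, 0, 0.04], "spin": 0, "fingers": 0.05},
    {"translation": [0, 0, 0.02], "spin": 0, "fingers": 0.05},
    {"translation": [0, 0, 0], "spin": 0, "fingers": 0.05},
    {"translation": [0, 0, 0], "spin": 0, "fingers": 0.05},
  ],
)

```text
clock: 4.85
eef_pos: [0.5048, -0.2311, 0.0324]
tool_rot: [2.327, 2.109, 0.001]
contact_force: [0.7, 0.2, -0.4]
grip_width: 0.0503
gripper_force: 0.0
```

Run:
```python
from h import *
s=ctrl.read_state();print(s["eef_pos"],s["contact_force"])
from scipy.spatial.transform import Rotation as R
print(R.from_rotvec(s["tool_rot"]).as_matrix().round(4))
d=cap("wrist");cv2.imwrite("pics/w5.png",d[0][:,:,::-1])
```

```text
[ 0.5047583  -0.23105182  0.03239304] [ 0.73734533  0.24049803 -0.3935819 ]
[[ 9.820e-02  9.952e-01  1.500e-03]
 [ 9.952e-01 -9.820e-02 -2.000e-04]
 [-1.000e-04  1.500e-03 -1.000e+00]]
```

View pics/w5.png

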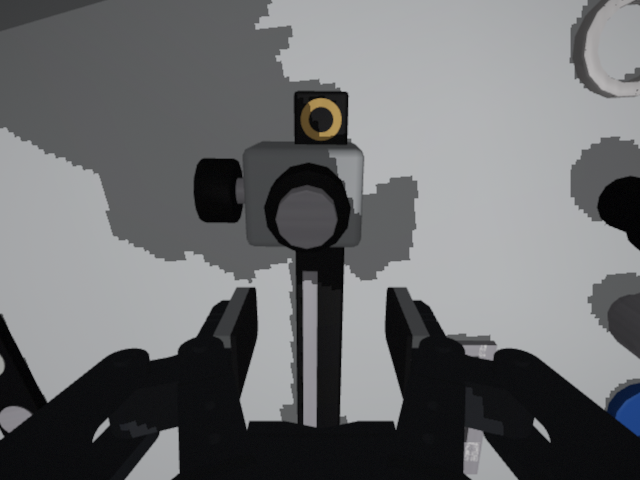

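View 5: the rail is centred between the fingers (column 321) and straight in the image, with the drive ring at (321,119). Lower the last part and close.

Run:
```python
from h import *
im,K,T=cap("wrist"); print("ring", plane((321,119),K,T,.023), "expect 69mm from balance; tcp",ctrl.read_state()["eef_pos"])
```

```text
ring [ 0.51118942 -0.16133361  0.023     ] expect 69mm from balance; tcp [ 0.50477924 -0.23150347  0.03262846]
```

Call:
send_rows(
  motion=[
    {"translation": [0.001, 0, 0.012], "spin": 0, "fingers": 0.05},
    {"translation": [0, 0, 0.01], "spin": 0, "fingers": 0.05},
    {"translation": [0, 0, 0], "spin": 0, "fingers": 0.03},
    {"translation": [0, 0, 0], "spin": 0, "fingers": 0.025},
  ],
)

```text
clock: 5.45
eef_pos: [0.5039, -0.2306, 0.0091]
tool_rot: [-2.329, -2.108, 0.0]
contact_force: [-0.1, 0.4, 0.4]
grip_width: 0.025
gripper_force: 0.0
```

Call:
send_rows(
  motion=[
    {"translation": [0, 0, 0.002], "spin": 0, "fingers": 0.025},
    {"translation": [0, 0, 0], "spin": 0, "fingers": 0.015},
    {"translation": [0, 0, 0], "spin": 0, "fingers": 0.01},
    {"translation": [0, 0, 0], "spin": 0, "fingers": 0.01},
    {"translation": [0, 0, 0], "spin": 0, "fingers": 0.01},
  ],
  squeeze=90,
)

```text
clock: 6.08
eef_pos: [0.5042, -0.2307, 0.0076]
tool_rot: [2.329, 2.108, 0.0]
contact_force: [-1.3, -0.1, 5.2]
grip_width: 0.0174
gripper_force: 89.2
```

Call:
send_rows(
  motion=[
    {"translation": [0, 0, -0.005], "spin": 0, "fingers": 0.01},
    {"translation": [0, 0, -0.01], "spin": 0, "fingers": 0.01},
    {"translation": [0, 0, -0.02], "spin": 0, "fingers": 0.01},
    {"translation": [0, 0, -0.03], "spin": 0, "fingers": 0.01},
    {"translation": [0, 0, -0.02], "spin": 0, "fingers": 0.01},
    {"translation": [0, 0, -0.01], "spin": 0, "fingers": 0.01},
    {"translation": [0, 0, 0], "spin": 0, "fingers": 0.01},
    {"translation": [0, 0, 0], "spin": 0, "fingers": 0.01},
  ],
)

```text
clock: 7.08
eef_pos: [0.5034, -0.2303, 0.1015]
tool_rot: [-2.328, -2.107, 0.001]
contact_force: [0.6, -0.1, -6.3]
grip_width: 0.0175
gripper_force: 88.5
```

Run:
```python
from h import *
s=ctrl.read_state();print(s["eef_pos"],s["contact_force"],s["moment"],s["grip_width"])
d=cap("wrist")
e=cap("scene")
o=np.zeros((480,800,3),np.uint8);o[:,:400]=d[0][:,120:520];o[:270,400:]=cv2.resize(e[0][225:360,130:330],(400,270))
f=cap("side");o[270:470,400:]=cv2.resize(f[0][270:420,290:490],(400,300))[:200]
cv2.imwrite("pics/lift.png",o[:,:,::-1])
```

```text
[ 0.50343092 -0.23028876  0.10152202] [ 0.56048372 -0.10941109 -6.26605327] [0.00442782 0.0091437  0.05622116] 0.017548844161156638
```

View pics/lift.png

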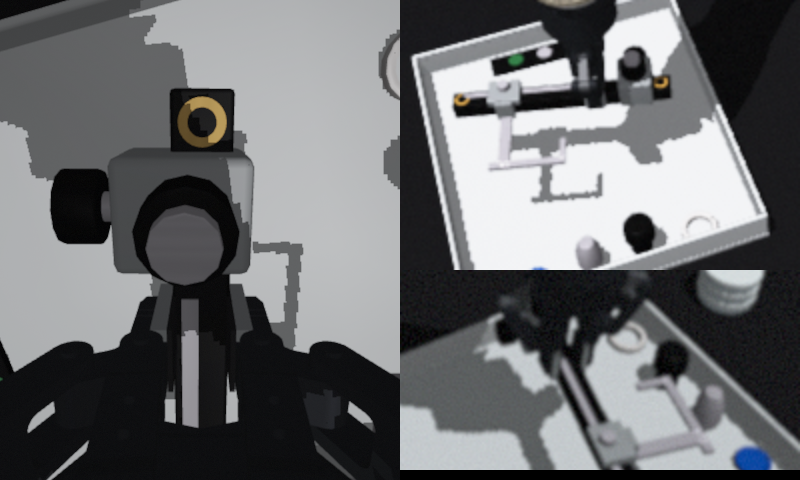

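Lift view: the rail is level in the pads, the ring is straight ahead, and the force is 6.3 N with near-zero moments, so it is balanced. Tray neighbours are unmoved. Raise and carry.

Call:
send_rows(
  motion=[
    {"translation": [0, 0, -0.02], "spin": 0, "fingers": 0.01},
    {"translation": [0, 0, -0.04], "spin": 0, "fingers": 0.01},
    {"translation": [0, 0, -0.05], "spin": 0, "fingers": 0.01},
    {"translation": [0, 0, -0.05], "spin": 0, "fingers": 0.01},
    {"translation": [0, 0, -0.02], "spin": 0, "fingers": 0.01},
    {"translation": [0, 0, 0], "spin": 0, "fingers": 0.01},
  ],
)

```text
clock: 7.98
eef_pos: [0.5044, -0.2308, 0.2831]
tool_rot: [2.328, 2.107, 0.002]
contact_force: [0.1, 0.5, -6.4]
grip_width: 0.0178
gripper_force: 89.2
```

Call:
send_rows(
  motion=[
    {"translation": [0.02, -0.003, 0], "spin": 0, "fingers": 0.01},
    {"translation": [0.04, -0.005, 0], "spin": 0, "fingers": 0.01},
    {"translation": [0.05, -0.007, 0], "spin": 0, "fingers": 0.01},
    {"translation": [0.05, -0.007, 0], "spin": 0, "fingers": 0.01},
    {"translation": [0.05, -0.007, 0], "spin": 0, "fingers": 0.01},
    {"translation": [0.05, -0.007, 0], "spin": 0, "fingers": 0.01},
    {"translation": [0.05, -0.007, 0], "spin": 0, "fingers": 0.01},
    {"translation": [0.05, -0.007, 0], "spin": 0, "fingers": 0.01},
    {"translation": [0.05, -0.007, 0], "spin": 0, "fingers": 0.01},
    {"translation": [0.05, -0.007, 0], "spin": 0, "fingers": 0.01},
    {"translation": [0.04, -0.006, 0], "spin": 0, "fingers": 0.01},
    {"translation": [0.02, -0.003, 0], "spin": 0, "fingers": 0.01},
  ],
)

```text
clock: 9.48
eef_pos: [0.4815, 0.2964, 0.28]
tool_rot: [-2.325, -2.111, 0.005]
contact_force: [0.3, 1.1, -5.7]
grip_width: 0.0175
gripper_force: 89.0
```

Call:
send_rows(
  motion=[
    {"translation": [0.01, 0, 0], "spin": -2, "fingers": 0.01},
    {"translation": [0, 0, 0], "spin": -5, "fingers": 0.01},
    {"translation": [0, 0, 0], "spin": -5, "fingers": 0.01},
    {"translation": [0, 0, 0], "spin": -5, "fingers": 0.01},
    {"translation": [0, 0, 0], "spin": -2, "fingers": 0.01},
    {"translation": [0, 0, 0], "spin": 0, "fingers": 0.01},
    {"translation": [0, 0, 0], "spin": 0, "fingers": 0.01},
  ],
)

```text
clock: 10.35
eef_pos: [0.4841, 0.3037, 0.2822]
tool_rot: [1.951, 2.462, -0.0]
contact_force: [-0.1, 0.8, -5.4]
grip_width: 0.0181
gripper_force: 89.0
```

```bash
cat > meas.py <<'E'
from h import *
from scipy.spatial.transform import Rotation as R
s=ctrl.read_state(); M=R.from_rotvec(s["tool_rot"]).as_matrix()
print(s["clock"],s["eef_pos"].round(4),"yaw",np.degrees(np.arctan2(M[1,0],M[0,0])).round(2),s["contact_force"].round(1),s["moment"].round(2),"tilt",M[2].round(4))
E_=np.array([.4827,.3126]); d=E_-s["eef_pos"][:2]; print("to target tool xy",(M[:2,:2].T@d).round(4))
ims=[]
for n in("scene","side","wrist"):
    im,K,T=cap(n); 
    m=cv2.inRange(cv2.cvtColor(im,cv2.COLOR_RGB2HSV),(10,90,80),(28,255,255))
    k,l,st,c=cv2.connectedComponentsWithStats(cv2.morphologyEx(m,cv2.MORPH_CLOSE,np.ones((3,3)))) 
    tcp=s["eef_pos"]; x=M[:,0]
    up=np.array([0,0,.0154])
    for q,off in(("drive",.069),("tail",-.141)):
        e=proj(tcp+off*x+up,K,T); print(n,q,"expected",e.round(1),[ (c[i].round(1).tolist(),int(st[i,4])) for i in range(1,k) if np.linalg.norm(c[i]-e)<40 and st[i,4]>3])
    ims.append(im)
E
cat > go.sh <<'E'
python3 meas.py
E
python3 meas.py
```

```text
10.35 [0.4841 0.3037 0.2822] yaw 103.22 [-0.1  0.8 -5.4] [-0.   -0.06 -0.03] tilt [-2.e-04 -1.e-04 -1.e+00]
to target tool xy [0.009  0.0007]
scene drive expected [501.9 152.5] [([494.1, 190.2], 13)]
scene tail expected [416.1 182.1] [([416.7, 182.7], 32), ([413.6, 219.2], 13)]
side drive expected [252.6  91.3] []
side tail expected [299.8 121.1] [([299.9, 122.1], 19)]
wrist drive expected [323.5 126.5] [([321.6, 121.5], 1286)]
wrist tail expected [322.4 594.4] []
```

Tracking is good: tail mark seen at scene (416.7,182.7) against the expected (416.1,182.1). Align, lower partway and check.

Call:
send_rows(
  motion=[
    {"translation": [0.009, 0.001, 0.01], "spin": 0, "fingers": 0.01},
    {"translation": [0, 0, 0.02], "spin": 0, "fingers": 0.01},
    {"translation": [0, 0, 0.02], "spin": 0, "fingers": 0.01},
    {"translation": [0, 0, 0.01], "spin": 0, "fingers": 0.01},
    {"translation": [0, 0, 0], "spin": 0, "fingers": 0.01},
    {"translation": [0, 0, 0], "spin": 0, "fingers": 0.01},
  ],
)

```text
clock: 11.25
eef_pos: [0.4832, 0.3134, 0.2229]
tool_rot: [1.949, 2.464, 0.002]
contact_force: [0.9, 0.1, -6.1]
grip_width: 0.018
gripper_force: 88.8
```

```bash
cat >> meas.py <<'E'
o=np.zeros((600,800,3),np.uint8)
o[:300,:440]=cv2.resize(ims[0][130:230,380:527],(440,300),interpolation=cv2.INTER_CUBIC)
o[300:,:440]=cv2.resize(ims[1][85:185,230:377],(440,300),interpolation=cv2.INTER_CUBIC)
o[:270,440:]=cv2.resize(ims[2],(360,270))
import sys
cv2.imwrite(f"pics/{sys.argv[1]}.png",o[:,:,::-1])
E
python3 meas.py near1
```

```text
11.25 [0.4832 0.3134 0.2229] yaw 103.3 [ 0.9  0.1 -6.1] [-0.02  0.02  0.02] tilt [ 4.e-04  9.e-04 -1.e+00]
to target tool xy [-0.0007 -0.0007]
scene drive expected [499.3 173. ] [([494.1, 190.2], 13)]
scene tail expected [416.9 202.6] [([417.4, 203.3], 27), ([413.7, 219.3], 13)]
side drive expected [252.8 113.2] [([253.5, 132.5], 4)]
side tail expected [298.1 144.8] [([297.9, 146.1], 15), ([298.2, 164.7], 11)]
wrist drive expected [323.2 125.3] [([321.7, 121.5], 1281)]
wrist tail expected [322.5 593.7] []
```

View pics/near1.png

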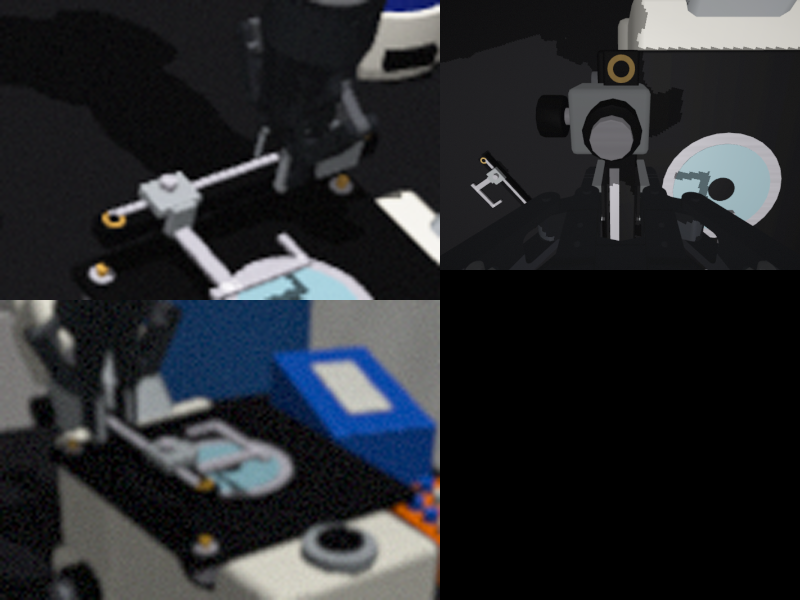

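The crops show the tail ring directly above the rear screw in both views (scene 417,203 over 414,219; side 298,146 over 298,165). The drive mark is visible only in the wrist view (622,68 in the crop). Now the relative errors.

```bash
cat > rel.py <<'E'
from h import *
from scipy.spatial.transform import Rotation as R
P={}
for n in("scene","side","wrist"):
    im,K,T=cap(n); P[n]=(im,K,T)
def near(n,e,r=9):
    im,K,T=P[n]; m=cv2.inRange(cv2.cvtColor(im,cv2.COLOR_RGB2HSV),(10,90,80),(28,255,255))
    y,x=np.nonzero(m); k=np.hypot(x-e[0],y-e[1])<r; p=np.c_[x,y][k].astype(np.float32)
    (c,_)=cv2.minEnclosingCircle(cv2.convexHull(p)); return np.array(c) if r>15 else p.mean(0)
s=ctrl.read_state(); M=R.from_rotvec(s["tool_rot"]).as_matrix(); t=s["eef_pos"]; up=[0,0,.0154]
top=t[2]+.0154
w=near("wrist",(321.7,121.5),40); dr=plane(w,*P["wrist"][1:],top)
e=[near(n,proj(t-.141*M[:,0]+up,*P[n][1:])) for n in("scene","side")]
ta,r=tri([(p,*P[n][1:]) for p,n in zip(e,("scene","side"))])
front=np.array([.4667,.3798]);rear=np.array([.5155,.1758])
Q=M[:2,:2].T
print("clock",s["clock"],"tcp",t.round(4),"top exp",top.round(4))
print("drive",dr.round(4),"tail",ta.round(4),r.round(4),"len",np.linalg.norm(dr-ta).round(4))
print("FK drive",(t+.069*M[:,0])[:2].round(4),"FK tail",(t-.141*M[:,0])[:2].round(4))
print("need tool xy: drive",(Q@(front-dr[:2])).round(4),"tail",(Q@(rear-ta[:2])).round(4))
E
python3 rel.py
```

```text
clock 11.55 tcp [0.483  0.3131 0.2227] top exp 0.2381
drive [0.4664 0.3813 0.2381] tail [0.5156 0.1769 0.2352] 0.0009 len 0.2102
FK drive [0.4672 0.3802] FK tail [0.5154 0.1759]
need tool xy: drive [-0.0015 -0.    ] tail [-0.0011 -0.0003]
```

Offsets are about 1 mm. Final lowering.

Call:
send_rows(
  motion=[
    {"translation": [-0.001, 0, 0.005], "spin": 0, "fingers": 0.01},
    {"translation": [0, 0, 0.006], "spin": 0, "fingers": 0.01},
    {"translation": [0, 0, 0.004], "spin": 0, "fingers": 0.01},
    {"translation": [0, 0, 0.002], "spin": 0, "fingers": 0.01},
    {"translation": [0, 0, 0], "spin": 0, "fingers": 0.01},
    {"translation": [0, 0, 0], "spin": 0, "fingers": 0.01},
    {"translation": [0, 0, 0], "spin": 0, "fingers": 0.01},
    {"translation": [0, 0, 0], "spin": 0, "fingers": 0.01},
  ],
)

```text
clock: 12.55
eef_pos: [0.4831, 0.3121, 0.2054]
tool_rot: [1.949, 2.464, 0.0]
contact_force: [0.1, -0.1, -5.9]
grip_width: 0.0176
gripper_force: 88.9
```

```bash
python3 rel.py; python3 meas.py near2; python3 rel.py
```

```text
clock 12.7 tcp [0.4831 0.3121 0.2053] top exp 0.2207
drive [0.4665 0.3802 0.2207] tail [0.5159 0.1752 0.2194] 0.0001 len 0.2109
FK drive [0.4672 0.3792] FK tail [0.5156 0.1749]
need tool xy: drive [-0.0005  0.0001] tail [ 0.0007 -0.0003]
12.7 [0.4831 0.3121 0.2053] yaw 103.3 [ 0.6 -0.7 -5.2] [-0.04 -0.03  0.03] tilt [ 0.  0. -1.]
to target tool xy [ 0.0006 -0.0003]
scene drive expected [496.8 179.1] []
scene tail expected [415.2 208.7] [([376.1, 201.2], 9), ([415.4, 209.2], 25), ([413.8, 219.9], 10)]
side drive expected [253.4 120. ] []
side tail expected [298.3 152.1] [([298.6, 152.9], 17), ([298.0, 165.5], 6)]
wrist drive expected [323.2 125.5] [([321.7, 121.5], 1277)]
wrist tail expected [322.6 594.2] []
clock 13.0 tcp [0.4831 0.312  0.2053] top exp 0.2207
drive [0.4664 0.3802 0.2207] tail [0.5161 0.1749 0.2189] 0.0007 len 0.2112
FK drive [0.4672 0.3792] FK tail [0.5155 0.1748]
need tool xy: drive [-0.0004  0.0002] tail [ 0.001  -0.0004]
```

View pics/near2.png

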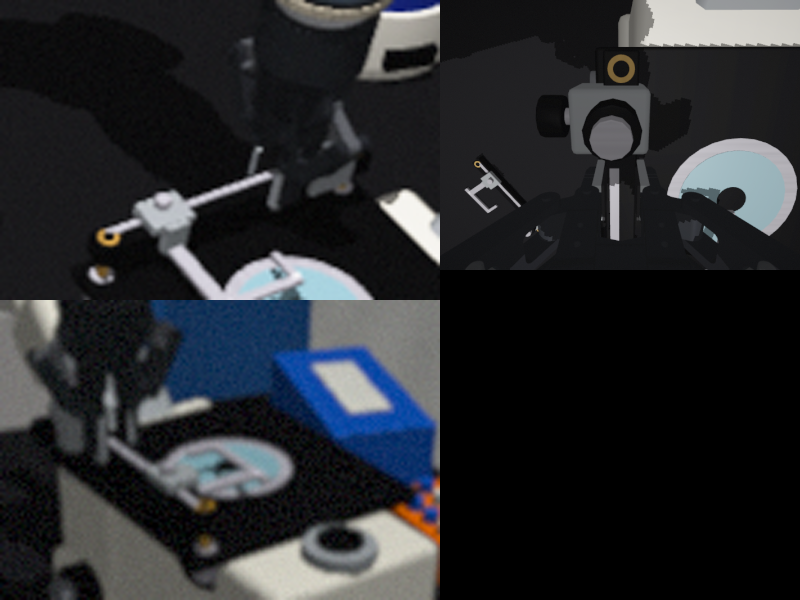

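The tail ring (scene 415,209; side 299,153) sits over the rear screw, and the drive end over the front one. Both errors are under about 1 mm, and the rail is level, still and about 1 cm above the screw tips. Handing in.

```bash
python3 -c "
from cell import ctrl
print(ctrl.hand_in())"
```

```text
the job is handed in; nothing more can be done
None
```

I handed in the job at about 13 s, with the mechanical stage held level and still about 1 cm above the two screws, each hole within about 1 mm of its screw and the drive housing towards the eyepieces; the hand-in returned no verdict.

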